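Pack the thickness gauge and its check block into the foam case

TASK

The measuring is done: while the hand-held gauge still lies on the worktop, press its oblong key to store the reading and then its round key to switch it off, one key at a time. Then pack the gauge and the stepped check block into their own cutouts in the foam of the open case: the gauge's snout has to be tucked under the foam bridge before the rest swings down, and both parts must be pressed past the springy foam ribs until they lie fully home, level and flush with the foam. Press firmly but do not crush anything, and leave the flask and the beaker where they stand.

Things in the scene. Friction and masses are not known exactly. Their poses are not given: they have to be found in the camera images.
- case: Open case, dark grey shell 208 x 198 x 48 mm high filled with black foam, fixed on the worktop. Origin: centre of its underside; x along both cutouts, y from the catches (robot's side) to the far side, z up. Foam surface 46 mm over the worktop; cutouts 28 mm deep, 2 mm clear of the part at each side, with finger scoops 14 mm deep beside them. A spare vial lies in a third cutout.
- gauge_pocket (a point): Point on the floor of the gauge cutout (18 mm over the worktop) where the gauge's origin comes to rest, their axes alike. The cutout has the gauge's outline from its tail wall at x = -82 mm to a shoulder at x = 64, then a slot 40 mm wide to the end wall at x = 84, half roofed by the foam bridge. Lengthwise play: 2 mm back, 4 mm forward.
- bridge_edge (a point): Middle of the lower rear edge of the fixed foam bridge over the snout slot: x = 70, z = 18 mm from gauge_pocket; the bridge runs on to x = 84, its top flush with the foam. The snout goes in from behind and below: gauge nose-down 11 to 14 degrees, 15 mm or more behind home (its tail then rides above the foam), lowered to the floor, slid forward, then swung level.
- rib_mid (a point): Midway between two springy foam ribs on the gauge cutout's side walls (x = -62, z = 17 mm from gauge_pocket). Each stands 4 mm proud of its wall, 3 to 19 mm below the foam surface. They hold the tail about 20 mm high until it is pressed past them (some 10 to 20 N), and then grip it.
- block_pocket (a point): Point on the floor of the check block's cutout (18 mm over the worktop) where the block's origin comes to rest, their axes alike. Stepped like the block, entered straight down. Four springy ribs like those of the gauge, one on each side near each end (x about -36 and 36 mm), carry the block about 20 mm high; each end must be pressed past them (some 10 to 20 N), or it stays high.
- gauge: Hand-held thickness gauge, dark grey plastic, 160 mm long, 28 mm thick, about 0.3 kg, lying on its back. Origin: on its underside, midway along; x to the snout, z up out of the face. Tail x = -80 to -5 mm, 54 mm wide (the place to grip, about x = -22 mm); head with the display x = -5 to 60, 66 mm wide; steel snout x = 60 to 80, 34 mm wide and only 14 mm high from the underside.
- gauge_snout (a point): Middle of the lower front edge of the gauge's snout (x = 80, z = 0 mm in the gauge).
- gauge_tail (a point): Ridged thumb rest on the face at the tail end (x = -72, z = 28 mm in the gauge): the place to press the tail down, clear of the keys.
- store_key (a joint): Oblong key (12 x 24 mm, long side across the gauge), nearer the display, 4 mm proud of the face: travel in m, 0 out, 0.003 fully pressed; springs back; starts to move at 2 N, fully down at 5 N.
- store_key_top (a point): Centre of the oblong key's top (x = -8, z = 32 mm in the gauge when out).
- power_key (a joint): Round key (16 mm across), nearer the tail, 34 mm from the oblong one, 4 mm proud of the face: travel in m, 0 out, 0.003 fully pressed; same spring.
- power_key_top (a point): Centre of the round key's top (x = -42, z = 32 mm in the gauge when out).
- check_block: Aluminium stepped check block lying flat, 108 mm long, 28 mm thick, about 0.3 kg. Origin: on its underside, midway along; x toward the wide end, z up. Straight back face at y = -23 mm; three steps of 36 mm along x: x = -54 to -18 is 22 mm wide (front face y = -1), -18 to 18 is 34 mm wide (y = 11; middle of this width at y = -6), 18 to 54 is 46 mm wide (y = 23).
- conical_flask: Conical glass flask, 66 mm across, 100 mm high, loose bystander to the right of the case. Origin: centre of its underside.
- beaker: Glass beaker, 61 mm across, 81 mm high, loose bystander behind the case. Origin: centre of its underside.

How it is judged:
On the way, in this order (a step that is already met when the one before it is completed fails the run):
1. with the gauge still on the worktop, the oblong key is pressed, the round one is not (height (world z) of gauge below 0.012 m and value of joint store_key above 0.002 m and value of joint power_key below 0.001 m), for 0.05 s.
2. then, with the gauge still on the worktop, the round key is pressed, the oblong one is out again (height (world z) of gauge below 0.012 m and value of joint power_key above 0.002 m and value of joint store_key below 0.001 m), for 0.05 s.
At the end, for the whole second after the job is handed in: Gauge and check block lie at rest in their own cutouts, pressed fully home: undersides within 3 mm of the cutout floor, level within 0.025 rad, within 6 mm (gauge) and 5 mm (block) of their places and turned to fit; both keys are out again (z of gauge in the frame of gauge_pocket between -0.003 and 0.003 m and horizontal distance between gauge and gauge_pocket below 0.006 m and angle between each of gauge, check_block's own z axis and vertical below 0.025 rad and angle between the x axis of gauge and the x axis of gauge_pocket, either way round below 0.06 rad and linear speed of each of gauge, check_block below 0.02 m/s and z of check_block in the frame of block_pocket between -0.003 and 0.003 m and horizontal distance between check_block and block_pocket below 0.005 m and angle between the x axis of check_block and the x axis of block_pocket, either way round below 0.06 rad and value of joint each of store_key, power_key below 0.001 m); the robot touches nothing.
It fails at once if both keys are pressed at once (value of joint each of store_key, power_key above 0.0015 m).
It fails at once if the gauge is forced into the foam with more than 120 N (contact force between gauge and case above 120 N).
It fails at once if the check block is forced into the foam with more than 120 N (contact force between check_block and case above 120 N).
It fails at once if the flask is moved by more than 3 cm or tipped (distance of conical_flask from where it was at the start of the episode above 0.03 m or angle between conical_flask's own z axis and vertical above 0.4 rad).
It fails at once if the beaker is moved by more than 3 cm or tipped (distance of beaker from where it was at the start of the episode above 0.03 m or angle between beaker's own z axis and vertical above 0.4 rad).
It also fails if it takes over 72 s, if anything falls off the work surface, if the arm or the gripper's body presses on something with over 40 N, if the wrist force passes 120 N, or if a joint passes its speed limit or range.

ROBOT

A 6-joint arm with a two-finger parallel gripper is mounted at the origin on a cart in front of the work surface, level with it; the furniture and walls round the work are solid. World frame = base frame: x ahead of the robot, y to its left, z up, the work surface at z = 0. Lengths are in m, angles in rad, forces in N, time in s.
With the tool pointing down it reaches from about 0.35 to 0.925 m from the base axis. Payload 6.4 kg.
Tool frame: the origin (TCP) lies between the finger pads; the fingertips stand 22 mm ahead of it and the grasp point (between the pads) lies 3 mm ahead of it; z points along the fingers, y is the line along which they close (so a half turn about z gives the same grasp; the last joint's range is limited). The gripper opens to 94 mm and grips with 3 to 60 N. Pads are 16 mm wide; open, the fingers measure 119 mm over their backs; the gripper's body (75 mm by 177 mm) begins 78 mm behind the grasp point.
Start: joints at [-1.388, 0.245, 1.558, -0, 1.339, -0.174], TCP at [0.227, -0.609, 0.227] pointing down, gripper open.
Joint ranges: [-3.13, 3.13], [-1.02, 2.26], [0.13, 2.54], [-0.95, 4.09], [0.21, 2.88], [-2.74, 2.74]. Speed limits (rad/s): [2.57, 2.57, 3.14, 3.14, 3.14, 3.14].

INTERFACE

Orientations are given as [roll, pitch, yaw] about the fixed x, y, z axes, in that order (R = Rz(yaw) Ry(pitch) Rx(roll)).
In Python, from plant import * gives the robot as it stands.
- The arm moves only by the shell command python3 -m crank 'ROWS' [FORCE]. ROWS is JSON, a list that holds one entry, the list of rows, each a list of 7 numbers: the shift along the tool's x, y, z in m, then the turn, a rotation vector about the tool's x, y, z in degrees, then the finger opening in m, from 0 to 0.094. A call has 1 to 5 rows; each row shifts and turns the commanded pose from where the row before left it, along the tool's axes as they then stand; what a row does not reach is not made up. A row lasts 1/10 s, in which the tool goes at most 50 mm and 8.59 degrees, less where a joint would pass 70% of its speed; a pose out of reach is approached as far as the arm can. A call with a gripper value outside its range is refused whole. The fingers move at their own pace and stop on an object; FORCE is the grip in N (left out, the last holds). Time passes only in rows, so rows that do not move let the fingers close. It gives the time, the measured TCP pose, the force, the opening and the grip force at its end, in the units of the state.
- sense(): the state, without advancing time (a new reading comes with each control period).
- camera(name): name is "scene" or "top" or "wrist"; returns the picture (480x640x3 uint8, red, green, blue); there is no depth.
- calibration(name): a dict with "K" (3x3 intrinsics, pixels), "eye" and "orientation" of the camera in the world; the wrist camera has in their place "mount" (4x4, takes a point from camera to tool coordinates, whose origin is the TCP and whose axes are the flange's). Camera axes: x right, y up, looking along -z (the intrinsics and any distortion apply to the point x, -y, -z); pixel columns grow to the right and rows downward; lengths in m; the calibration is good to about 2 mm. A picture is of the moment at which its call begins: read the wrist's pose just before it. calibration takes no time and is no camera call.
- close_job(): hands the job in; it is judged then, once.
The state is a dict: "clock": time; "q": joint angles; "qvel": joint speeds; "joint_torque": joint torques, N m; "tcp_pos": TCP position; "tool_rot": TCP orientation; "wrist_force": force on the tool from outside, world axes, zero at the start; "ft_torque": the same for the moment, N m; "gripper_width": opening from 0.0 (shut) to 1.0 (fully open); "finger_force": force on a finger pad.
Only numpy, scipy, OpenCV 4.12 (cv2) and the standard library are available. Lean on these libraries where they do the work, as an engineer would, in place of code of your own. Each camera call takes 0.05 s, during which the arm holds its last target. There are 200 camera calls.

## Working session

There is one attempt and no reset: what is moved stays moved. The work goes in short steps, Python scripts to look and compute and a shell command to move; the robot and the scene stay as the last step left them, time stands still between calls to the robot, and variables do not carry over. Pictures are saved under pics/ and viewed, at most 10 in all, crops included, and the job is handed in when it is done.

```bash
mkdir -p pics; ls
python3 - <<'E'
from plant import *
import cv2
s=sense();print(s)
for n in("top","scene"):
    im=camera(n);cv2.imwrite(f"pics/{n}0.png",im[:,:,::-1]);c=calibration(n);print(n,c)
print(calibration("wrist"))
E
```

```text
pics
{'clock': 0.0, 'q': array([-1.38809148e+00,  2.45829429e-01,  1.55896150e+00,  6.91046771e-07,
        1.33867379e+00, -1.74075517e-01]), 'qvel': array([ 3.09536365e-04,  1.35378379e-04, -5.39260952e-04,  2.14043521e-04,
        5.78775654e-05,  1.06828032e-03]), 'joint_torque': array([-2.21091564e-04, -4.15834522e+01, -3.14606667e+01,  6.84609194e-02,
        3.31633771e-02, -1.40890584e-04]), 'tcp_pos': array([ 0.22694035, -0.60852499,  0.22636372]), 'tool_rot': array([-3.13974900e+00, -3.24897969e-04,  3.56779905e-01]), 'wrist_force': array([-0.09739301,  0.58529581,  0.02239081]), 'ft_torque': array([-0.04211654, -0.00556586, -0.04454078]), 'finger_force': 0.0, 'gripper_width': 0.99837986581765}
top {'K': array([[443.90487262,   0.        , 312.52404445],
       [  0.        , 443.90487262, 244.49089932],
       [  0.        ,   0.        ,   1.        ]]), 'eye': array([ 0.4377611 , -0.13312071,  1.27711257]), 'orientation': array([ 0.13299046, -0.01416645, -1.56289191])}
scene {'K': array([[443.63137464,   0.        , 310.13043614],
       [  0.        , 443.63137464, 236.44400867],
       [  0.        ,   0.        ,   1.        ]]), 'eye': array([0.05081941, 0.75100217, 0.62230691]), 'orientation': array([ 1.0724361 ,  0.01219725, -2.60562593])}
{'K': array([[365.66958843,   0.        , 324.79294088],
       [  0.        , 365.66958843, 239.14651316],
       [  0.        ,   0.        ,   1.        ]]), 'mount': array([[-1.99878291e-04,  9.73114333e-01,  2.30322502e-01,
         6.65717860e-02],
       [ 9.99999922e-01,  2.73037126e-04, -2.85764808e-04,
        -1.63871699e-04],
       [-3.40968424e-04,  2.30322427e-01, -9.73114312e-01,
        -1.57712394e-01],
       [ 0.00000000e+00,  0.00000000e+00,  0.00000000e+00,
         1.00000000e+00]])}
```

View pics/top0.png

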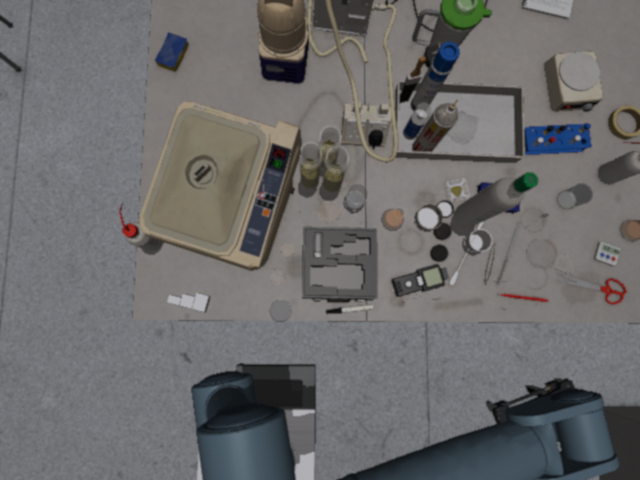

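View pics/scene0.png

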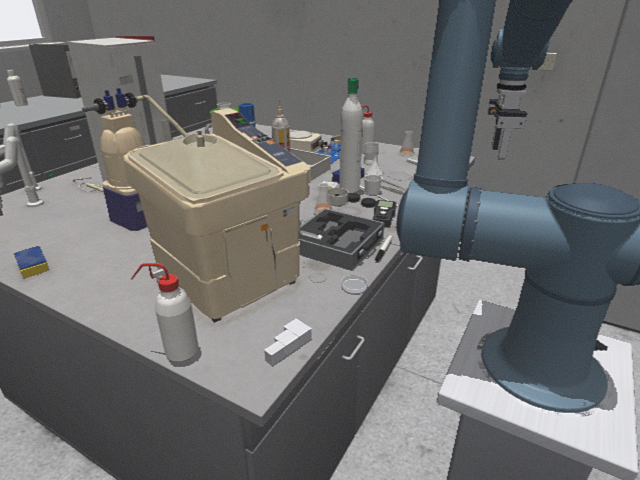

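```bash
cat > h.py <<'E'
from plant import *
import numpy as np, cv2
from scipy.spatial.transform import Rotation as R
def rot(e): return R.from_euler('xyz',e).as_matrix()
def cam(n,s=None):
    c=calibration(n)
    if n!="wrist": return c["K"],np.array(c["eye"]),rot(c["orientation"])
    s=s or sense(); M=c["mount"]; Rt=rot(s["tool_rot"])
    return c["K"],Rt@M[:3,3]+s["tcp_pos"],Rt@M[:3,:3]
def ray(px,z,C):
    K,e,Rm=C; px=np.atleast_2d(px).astype(float)
    d=np.c_[(px[:,0]-K[0,2])/K[0,0],-(px[:,1]-K[1,2])/K[1,1],-np.ones(len(px))]@Rm.T
    return e+d*((z-e[2])/d[:,2])[:,None]
def proj(p,C):
    K,e,Rm=C; q=(np.atleast_2d(p)-e)@Rm
    return np.c_[K[0,2]+K[0,0]*q[:,0]/-q[:,2],K[1,2]-K[1,1]*q[:,1]/-q[:,2]]
def rel(p,rpy=None,s=None):
    "tool-frame shift (mm) and rotvec (deg) from the measured pose"
    s=s or sense(); Rt=rot(s["tool_rot"])
    t=Rt.T@(np.array(p)-s["tcp_pos"])*1000
    r=np.zeros(3) if rpy is None else R.from_matrix(Rt.T@rot(rpy)).as_rotvec(degrees=True)
    return t.round(1),r.round(2)
E
python3 - <<'E'
from h import *
im=cv2.imread("pics/top0.png");C=cam("top")
for n,p,z in[("case",(340,263),.046),("gauge",(420,281),.028),("gr",(447,276),.028),("gl",(394,288),.028),("bl",(168,300),.028),("br",(208,302),.028),("beaker",(355,198),.04),("fl",(393,217),.05)]:print(n,ray(p,z,C).round(3))
c=im[180:330,150:480];cv2.imwrite("pics/topc.png",cv2.resize(c,None,fx=2.4,fy=2.4,interpolation=cv2.INTER_CUBIC))
E
```

```text
case [[ 0.551 -0.226  0.046]]
gauge [[ 0.504 -0.453  0.028]]
gr [[ 0.519 -0.53   0.028]]
gl [[ 0.484 -0.379  0.028]]
bl [[0.445 0.251 0.028]]
br [[0.441 0.14  0.028]]
beaker [[ 0.739 -0.27   0.04 ]]
fl [[ 0.683 -0.376  0.05 ]]
```

View pics/topc.png

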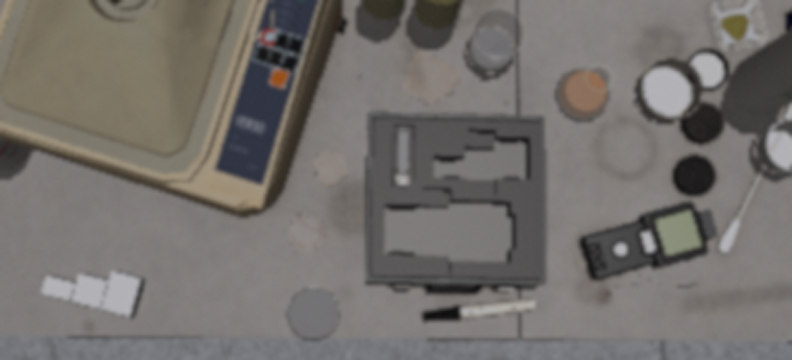

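```bash
python3 -m crank '[[[0.045,-0.0066,0.004,0,0,0,0.094],[0.045,-0.0066,0.004,0,0,0,0.094],[0.045,-0.0066,0.004,0,0,-8,0.094],[0,0,0,0,0,-8.5,0.094],[0,0,0,0,0,-8.5,0.094]]]'
python3 -m crank '[[[0,0,0,0,0,-8.5,0.0],[0,0,0,0,0,-8.5,0.0],[0,0,0,0,0,-8.5,0.0],[0,0,0,0,0,-8.5,0.0],[0,0,0,0,0,-8.5,0.0]]]'
python3 - <<'E'
from h import *
print(sense()); print(rel([.505,-.455,.2],[np.pi,0,np.radians(103)]))
E
```

```text
clock: 0.6
tcp_pos: [0.3479, -0.542, 0.2146]
tool_rot: [-3.14, -0.001, 0.802]
wrist_force: [-0.0, -0.2, 0.1]
gripper_width: 0.999
finger_force: 0.0
clock: 1.1
tcp_pos: [0.3465, -0.543, 0.2148]
tool_rot: [-3.141, -0.001, 1.541]
wrist_force: [0.3, -0.3, 0.2]
gripper_width: 0.612
finger_force: 0.0
{'clock': 1.1, 'q': array([-1.17853304e+00,  2.43088740e-01,  1.58380800e+00, -5.62560608e-06,
        1.31584148e+00, -1.14879771e+00]), 'qvel': array([ 7.97149441e-04, -5.92798464e-04, -1.84693799e-04, -3.48301884e-04,
        6.90410975e-04, -1.46883118e+00]), 'joint_torque': array([ 5.65587950e-03, -4.11693227e+01, -3.11616325e+01,  1.40534079e-02,
        7.46944151e-02,  1.22229517e+00]), 'tcp_pos': array([ 0.34650044, -0.54301403,  0.21479902]), 'tool_rot': array([-3.14111848e+00, -1.04284072e-03,  1.54106218e+00]), 'wrist_force': array([ 0.28199853, -0.28518017,  0.15998209]), 'ft_torque': array([-0.02321988, -0.08569213, -0.02454676]), 'finger_force': 0.0, 'gripper_width': 0.6122004233473433}
(array([ 92.7, 155.8,  14.8]), array([ -0.02,  -0.06, -14.7 ]))
```

```bash
python3 -m crank '[[[0.023,0.039,0.0037,0,0,0,0],[0.023,0.039,0.0037,0,0,0,0],[0.023,0.039,0.0037,0,0,0,0],[0.023,0.039,0.0037,0,0,-7.3,0],[0,0,0,0,0,-7.3,0]]]'
python3 -m crank '[[[0,0,0,0,0,0,0]]]'
python3 - <<'E'
from h import *
s=sense();im=camera("wrist");print(s["tcp_pos"],s["tool_rot"])
np.save("s1.npy",s,allow_pickle=True)
cv2.imwrite("pics/w1.png",im[:,:,::-1])
E
```

```text
clock: 1.6
tcp_pos: [0.5094, -0.4533, 0.1992]
tool_rot: [3.141, -0.002, 1.801]
wrist_force: [0.5, -0.4, -0.5]
gripper_width: 0.185
finger_force: 0.0
clock: 1.7
tcp_pos: [0.5066, -0.4558, 0.1997]
tool_rot: [-3.141, -0.001, 1.792]
wrist_force: [0.9, 0.4, 0.7]
gripper_width: 0.101
finger_force: 0.0
[ 0.50661924 -0.45580468  0.19972481] [-3.14085393e+00 -1.24122010e-03  1.79166896e+00]
```

View pics/w1.png

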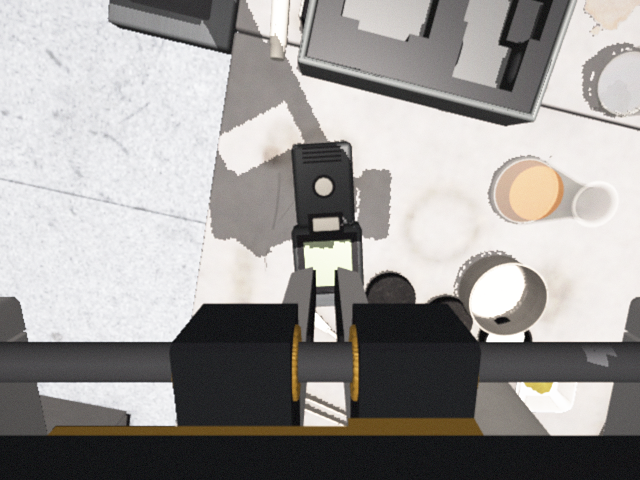

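Run:
```python
from h import *
s=np.load("s1.npy",allow_pickle=True).item();C=cam("wrist",s)
im=cv2.imread("pics/w1.png");hsv=cv2.cvtColor(im,cv2.COLOR_BGR2HSV)
g=cv2.cvtColor(im,cv2.COLOR_BGR2GRAY)
roi=np.zeros_like(g);roi[165:232,300:352]=255
m=((g>130)&(roi>0)).astype(np.uint8)
n,l,st,ce=cv2.connectedComponentsWithStats(m)
k=[]
for i in range(1,n):
    if st[i,4]>60: w=ray(ce[i],.032,C)[0];print(ce[i],st[i],w.round(4));k.append(w)
d=k[1]-k[0];print("dist",np.linalg.norm(d),"yaw",np.degrees(np.arctan2(d[1],d[0])))
# tail rows: left/right dark edges at top face
L=[];Rr=[]
for r in range(150,222,3):
    c=np.where(g[r,270:372]<70)[0]+270
    L.append((c.min(),r));Rr.append((c.max(),r))
print(L[::4],Rr[::4])
for E in(L,Rr):
    w=ray(E,.028,C)[:,:2];v=cv2.fitLine(w.astype(np.float32),cv2.DIST_HUBER,0,.01,.01).ravel();print(v,np.degrees(np.arctan2(v[1],v[0])))
```

```text
[323.15767635 186.2780083 ] [315 178  17  18 241] [ 0.497  -0.4193  0.032 ]
[325.51070336 223.86238532] [313 217  26  14 327] [ 0.5065 -0.4519  0.032 ]
dist 0.033884061806417606 yaw -73.80923590476796
[(np.int64(292), 150), (np.int64(292), 162), (np.int64(293), 174), (np.int64(294), 186), (np.int64(295), 198), (np.int64(296), 210)] [(np.int64(342), 150), (np.int64(351), 162), (np.int64(352), 174), (np.int64(353), 186), (np.int64(353), 198), (np.int64(353), 210)]
[ 0.27720016 -0.9608122   0.47285494 -0.42837828] -73.90682
[ 0.2756868 -0.9612475  0.5234171 -0.4172616] -73.99705
```

```bash
python3 -m crank '[[[0,0,0,0,0,-3.45,0]]]'
python3 - <<'E'
from h import *
print(rel([.5065,-.4519,.058],[np.pi,0,np.radians(106.1)]))
E
```

```text
clock: 1.85
tcp_pos: [0.5051, -0.4574, 0.2004]
tool_rot: [-3.141, -0.0, 1.848]
wrist_force: [-0.2, 0.1, 0.5]
gripper_width: 0.013
finger_force: 0.0
(array([  4.8,   2.9, 142.4]), array([-0.02, -0.02, -0.24]))
```

```bash
python3 -m crank '[[[0.0048,0.003,0.045,0,0,-0.2,0],[0,0,0.045,0,0,0,0],[0,0,0.04,0,0,0,0],[0,0,0.012,0,0,0,0],[0,0,0,0,0,0,0]]]'
python3 - <<'E'
from h import *
print(sense()["tcp_pos"],rel([.5065,-.4519,.054]))
E
```

```text
clock: 2.35
tcp_pos: [0.5058, -0.4512, 0.057]
tool_rot: [-3.14, -0.004, 1.851]
wrist_force: [0.3, -0.5, -0.2]
gripper_width: 0.004
finger_force: 0.0
[ 0.50584379 -0.45122841  0.05697052] (array([-0.8,  0.4,  3. ]), array([0., 0., 0.]))
```

```bash
python3 -m crank '[[[0,0,0.003,0,0,0,0],[0,0,0.0015,0,0,0,0],[0,0,0.001,0,0,0,0],[0,0,0,0,0,0,0]]]'
```

```text
clock: 2.75
tcp_pos: [0.5078, -0.4521, 0.0543]
tool_rot: [3.141, 0.002, 1.853]
wrist_force: [0.1, -0.5, 2.0]
gripper_width: 0.007
finger_force: 0.8
```

```bash
for i in 1; do python3 -m crank '[[[0,0,0.001,0,0,0,0],[0,0,0,0,0,0,0]]]'; python3 -m crank '[[[0,0,0.001,0,0,0,0],[0,0,0,0,0,0,0]]]';done
```

```text
clock: 2.95
tcp_pos: [0.5079, -0.4521, 0.0531]
tool_rot: [3.141, 0.002, 1.853]
wrist_force: [-1.2, 0.1, 3.1]
gripper_width: 0.003
finger_force: 1.6
clock: 3.15
tcp_pos: [0.5078, -0.4521, 0.0518]
tool_rot: [3.141, 0.001, 1.853]
wrist_force: [0.1, -1.2, 4.4]
gripper_width: 0.009
finger_force: 2.2
```

```bash
python3 -m crank '[[[0,0,0.0015,0,0,0,0],[0,0,0,0,0,0,0],[0,0,0,0,0,0,0]]]'; python3 -m crank '[[[0,0,-0.010,0,0,0,0],[0.017,0,0,0,0,0,0],[0.017,0,0,0,0,0,0],[0,0,0,0,0,0,0]]]'
python3 - <<'E'
from h import *
print(rel([.497,-.4193,.054]))
E
```

```text
clock: 3.45
tcp_pos: [0.5079, -0.4521, 0.0511]
tool_rot: [3.141, 0.001, 1.853]
wrist_force: [-1.2, 0.8, 9.5]
gripper_width: 0.009
finger_force: 4.6
clock: 3.85
tcp_pos: [0.497, -0.4166, 0.0585]
tool_rot: [-3.14, -0.003, 1.855]
wrist_force: [0.4, -1.0, 0.5]
gripper_width: 0.004
finger_force: 0.0
(array([-2.6, -0.7,  4.5]), array([0., 0., 0.]))
```

```bash
python3 -m crank '[[[-0.0015,0,0.005,0,0,0,0],[0,0,0.003,0,0,0,0],[0,0,0.001,0,0,0,0],[0,0,0.0005,0,0,0,0],[0,0,0,0,0,0,0]]]';python3 -m crank '[[[0,0,0.0005,0,0,0,0],[0,0,0,0,0,0,0]]]'
```

```text
clock: 4.35
tcp_pos: [0.4986, -0.4209, 0.0512]
tool_rot: [-3.142, -0.001, 1.853]
wrist_force: [-1.8, 4.1, 8.9]
gripper_width: 0.002
finger_force: 4.3
clock: 4.55
tcp_pos: [0.4986, -0.421, 0.0512]
tool_rot: [-3.141, -0.001, 1.853]
wrist_force: [-4.0, 4.6, 11.0]
gripper_width: 0.002
finger_force: 5.5
```

```bash
python3 -m crank '[[[0,0,-0.03,0,0,0,0.094],[0,0,-0.045,0,0,0,0.094],[0.03,0.025,-0.033,0,0,0,0.094],[0.035,0.029,-0.03,0,0,0,0.094],[0.036,0.029,-0.03,0,0,8.05,0.094]]]'; python3 -m crank '[[[0,0,0,0,0,8.05,0.094],[0,0,0,0,0,0,0.094],[0,0,0,0,0,0,0.094]]]'
python3 - <<'E'
from h import *
s=sense();im=camera("wrist");print(s["tcp_pos"],s["tool_rot"])
np.save("s2.npy",s,allow_pickle=True)
cv2.imwrite("pics/w2.png",im[:,:,::-1])
E
```

```text
clock: 5.05
tcp_pos: [0.5468, -0.3082, 0.2128]
tool_rot: [3.141, 0.001, 1.708]
wrist_force: [0.7, -1.0, 0.2]
gripper_width: 0.398
finger_force: 0.0
clock: 5.35
tcp_pos: [0.546, -0.3088, 0.2107]
tool_rot: [-3.14, -0.001, 1.575]
wrist_force: [-0.2, 0.5, -0.1]
gripper_width: 0.648
finger_force: 0.0
[ 0.54600215 -0.30882006  0.21069423] [-3.14031426e+00 -7.15736803e-04  1.57478482e+00]
```

View pics/w2.png

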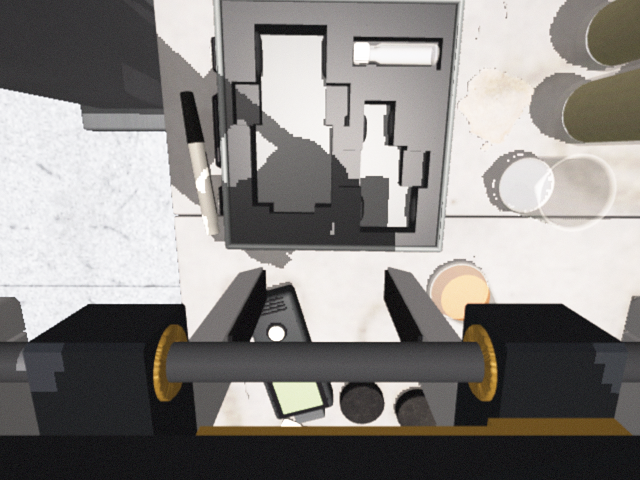

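Run:
```python
from h import *
im=cv2.imread("pics/w2.png");g=cv2.cvtColor(im,cv2.COLOR_BGR2GRAY)
c=im[0:262,205:475];cv2.imwrite("pics/w2c.png",cv2.resize(c,None,fx=2.25,fy=2.25,interpolation=cv2.INTER_NEAREST))
```

```text
(no output)
```

View pics/w2c.png

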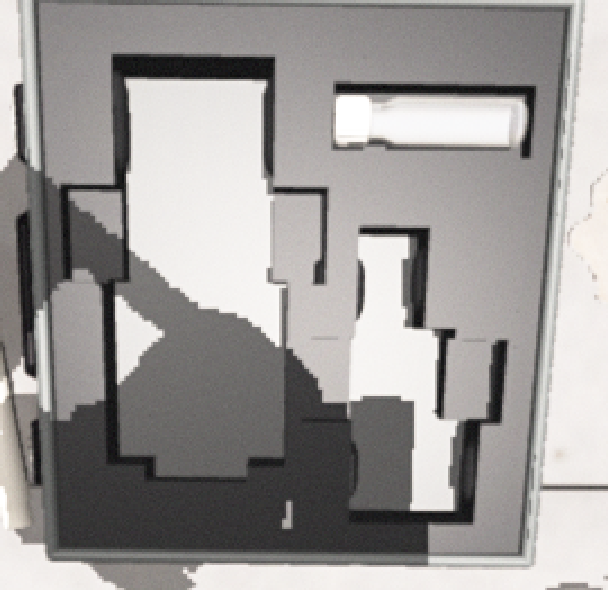

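```bash
cat > case.py <<'E'
from h import *
s=np.load("s2.npy",allow_pickle=True).item();C=cam("wrist",s)
def f(x,y,z=.046): return ray((205+x/2.25,y/2.25),z,C)[0][:2]
P={k:f(*v) for k,v in dict(tl=(113,57),tr=(274,57),wl=(103,283),wr=(287,283),wl2=(107,463),wr2=(285,463),brl=(155,478),brr=(248,478),scl=(62,186),scr=(327,188),scb=(324,283),
 bnl=(359,229),bnr=(429,229),bwl=(350,521),bwr=(472,521),brt=(479,421),
 rbl=(50,560),rbr=(528,566),rl=(36,5),rr=(580,5),bsc0=(507,340),bsc1=(500,421)).items()}
E
python3 - <<'E'
from case import *
for k,v in P.items(): print(k,v.round(4))
E
```

```text
tl [ 0.4899 -0.1438]
tr [ 0.5469 -0.1436]
wl [ 0.4831 -0.2204]
wr [ 0.5522 -0.2202]
wl2 [ 0.4818 -0.2884]
wr2 [ 0.552  -0.2881]
brl [ 0.5005 -0.2943]
brr [ 0.5374 -0.2941]
scl [ 0.4696 -0.1865]
scr [ 0.5665 -0.1868]
scb [ 0.566  -0.2201]
bnl [ 0.5786 -0.2009]
bnr [ 0.6045 -0.2008]
bwl [ 0.5782 -0.3114]
bwr [ 0.6271 -0.3112]
brt [ 0.6274 -0.2713]
rbl [ 0.457 -0.328]
rbr [ 0.6509 -0.3297]
rl [ 0.4637 -0.1275]
rr [ 0.6536 -0.1269]
bsc0 [ 0.6361 -0.2406]
bsc1 [ 0.6356 -0.2713]
```

Run:
```python
from h import *
s=np.load("s2.npy",allow_pickle=True).item();C=cam("wrist",s)
print("power key again",ray((277,332),.032,C)[0].round(4))
print(rel([.5025,-.4385,.1],[np.pi,0,np.radians(106.05)]))
```

```text
power key again [ 0.4983 -0.418   0.032 ]
(array([-129.5,  -43.4,  110.3]), array([ -0.09,  -0.08, -15.88]))
```

```bash
python3 -m crank '[[[-0.0325,-0.011,0.0275,0,0,0,0.094],[-0.0325,-0.011,0.0275,0,0,0,0.094],[-0.0325,-0.011,0.0275,0,0,0,0.094],[-0.032,-0.0105,0.0275,0,0,-7.9,0.094],[0,0,0,0,0,-7.9,0.08]]]'; python3 -m crank '[[[0,0,0,0,0,0,0.08],[0,0,0,0,0,0,0.08]]]'
python3 - <<'E'
from h import *
print(rel([.503,-.4385,.030],[np.pi,0,np.radians(106.05)]))
E
```

```text
clock: 5.9
tcp_pos: [0.4984, -0.4399, 0.0952]
tool_rot: [-3.137, -0.008, 1.85]
wrist_force: [-0.6, 1.0, -0.6]
gripper_width: 0.942
finger_force: 0.0
clock: 6.1
tcp_pos: [0.5027, -0.4383, 0.1013]
tool_rot: [-3.141, -0.001, 1.845]
wrist_force: [-0.3, -0.7, -0.3]
gripper_width: 0.856
finger_force: 0.0
(array([-0.3,  0.2, 71.3]), array([-0.01, -0.03, -0.32]))
```

```bash
python3 -m crank '[[[0,0,0.04,0,0,-0.3,0.08],[0,0,0.031,0,0,0,0.08],[0,0,0,0,0,0,0.04],[0,0,0,0,0,0,0.04],[0,0,0,0,0,0,0.04]]]' 40;python3 -m crank '[[[0,0,0,0,0,0,0.04],[0,0,0,0,0,0,0.04],[0,0,0,0,0,0,0.04]]]'
python3 -c "
from h import *
print(sense()['tcp_pos'],sense()['gripper_width']*94)"
```

```text
clock: 6.6
tcp_pos: [0.5044, -0.4392, 0.0334]
tool_rot: [3.14, 0.004, 1.853]
wrist_force: [0.9, 0.4, 0.2]
gripper_width: 0.625
finger_force: 0.0
clock: 6.9
tcp_pos: [0.504, -0.4393, 0.0334]
tool_rot: [3.141, 0.003, 1.853]
wrist_force: [-1.4, 1.3, 6.1]
gripper_width: 0.569
finger_force: 40.0
[ 0.50398254 -0.43927063  0.03344485] 53.50600311132525
```

```bash
cat > tgt.py <<'E'
from h import *
Rtg=np.array([[-1,0,0],[0,1,0],[0,0,-1.]]) # tool axes in part
def target(pocket,yawp,tip,off,pitch,g,lead=np.array([.08,0,0])):
    """part pose whose point `lead` sits at pocket-frame `tip` (m); pitch deg nose-down"""
    Rp=rot([0,0,np.radians(yawp)]); Rg=Rp@rot([0,np.radians(pitch),0])
    p=np.array(pocket)+Rp@np.array([tip[0],off,tip[1]])
    return p+Rg@(np.array(g)-lead), Rg@Rtg
def relT(T,s=None):
    s=s or sense(); Rt=rot(s["tool_rot"])
    return (Rt.T@(T[0]-s["tcp_pos"])*1000).round(1), R.from_matrix(Rt.T@T[1]).as_rotvec(degrees=True).round(2)
GP=[.5178,-.225,.018]; GY=-90.3; G=[-.021,0,.0334]
def gt(x,z,pitch): return target(GP,GY,(x,z),0,pitch,G)
E
python3 - <<'E'
from tgt import *
T=gt(.063,.07,12.5);print(T[0],relT(T));print(gt(.063,0,12.5)[0])
E
python3 -m crank '[[[0,0,-0.03,0,0,0,0.04],[0,0,-0.045,0,0,0,0.04],[0,0,-0.045,0,0,0,0.04],[0,0,0,0,0,0,0.04]]]'
python3 - <<'E'
from tgt import *
T=gt(.063,.08,12.5);print(relT(T))
E
```

```text
[ 0.51794858 -0.19662358  0.14246869] (array([ 228.8,   81.2, -109.7]), array([-1.72, 12.6 , 16.44]))
[ 0.51794858 -0.19662358  0.07246869]
clock: 7.3
tcp_pos: [0.5062, -0.4414, 0.1593]
tool_rot: [3.135, 0.013, 1.853]
wrist_force: [0.9, -1.7, -2.6]
gripper_width: 0.571
finger_force: 40.0
(array([231.8,  79.5,   4.2]), array([-1.34, 13.13, 16.48]))
```

```bash
python3 -m crank '[[[0.038,0.013,0,0,0,0,0.04],[0.038,0.013,0,0,0,0,0.04],[0.038,0.013,0,0,0,0,0.04],[0.038,0.013,0,0,0,0,0.04],[0.038,0.013,0,0,0,0,0.04]]]'
python3 -m crank '[[[0.038,0.013,0,0,0,8.2,0.04],[0,0,0,0,0,8.2,0.04],[0,0,0,0,6.2,0,0.04],[0,0,0,0,6.2,0,0.04],[0,0,0,0,0,0,0.04]]]'
python3 - <<'E'
from tgt import *
print(relT(gt(.063,.05,12.5)))
s=sense();np.save("s3.npy",s,allow_pickle=True)
cv2.imwrite("pics/w3.png",camera("wrist")[:,:,::-1]);cv2.imwrite("pics/t3.png",camera("top")[:,:,::-1])
E
```

```text
clock: 7.8
tcp_pos: [0.5116, -0.2351, 0.149]
tool_rot: [-3.141, -0.002, 1.853]
wrist_force: [0.5, 1.0, -3.8]
gripper_width: 0.57
finger_force: 40.0
clock: 8.3
tcp_pos: [0.5137, -0.1985, 0.1491]
tool_rot: [-3.14, -0.217, 1.564]
wrist_force: [-0.3, 1.1, -3.9]
gripper_width: 0.57
finger_force: 40.0
(array([-3.9,  4.3, 26.4]), array([-0.08,  0.06, -0.08]))
```

View pics/w3.png

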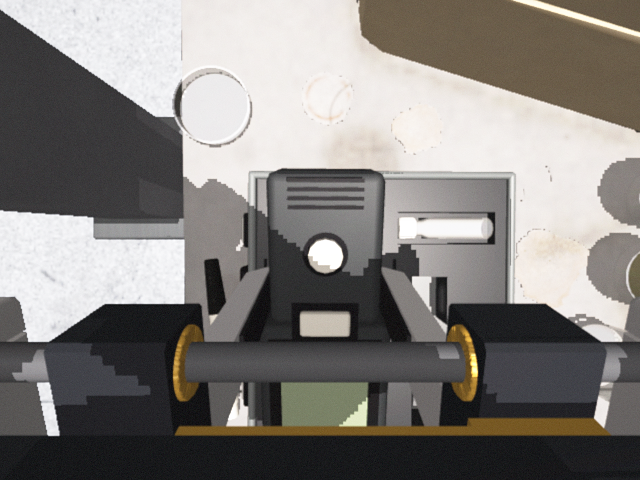

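Run:
```python
from tgt import *
s=np.load("s3.npy",allow_pickle=True).item();C=cam("wrist",s)
Rt=rot(s["tool_rot"]);tg=lambda p:s["tcp_pos"]+Rt@(Rtg.T@(np.array(p)-G))
print("power",proj(tg([-.042,0,.032]),C),"tail top corners",proj([tg([-.08,.027,.028]),tg([-.08,-.027,.028])],C))
print("case far rim y", ray([(249,172),(515,174)],.048,C), "tail wall+ rim expected", -.2257+.082)
```

```text
power [[324.46425743 256.34767441]] tail top corners [[385.97785304 170.4771636 ]
 [262.89595381 170.50025403]]
case far rim y [[ 0.45846038 -0.12181232  0.048     ]
 [ 0.65377496 -0.12460284  0.048     ]] tail wall+ rim expected -0.1437
```

```bash
python3 -m crank '[[[-0.004,0.0043,0.026,0,0,0,0.04],[0,0,0,0,0,0,0.04]]]'
python3 - <<'E'
from tgt import *
for z in(.02,.006,0):print(relT(gt(.063,z,12.5)))
E
```

```text
clock: 8.6
tcp_pos: [0.5167, -0.1934, 0.1212]
tool_rot: [-3.136, -0.219, 1.567]
wrist_force: [-0.8, -0.4, -4.3]
gripper_width: 0.573
finger_force: 40.0
(array([-9.4,  1.4, 27.3]), array([-0.35, -0.05,  0.09]))
(array([-12.5,   1.5,  41. ]), array([-0.35, -0.05,  0.09]))
(array([-13.8,   1.5,  46.8]), array([-0.35, -0.05,  0.09]))
```

```bash
python3 -m crank '[[[-0.0047,0.001,0.0137,-0.3,0,0,0.04],[-0.0047,0.0004,0.0137,0,0,0,0.04],[0,0,0,0,0,0,0.04]]]'
python3 - <<'E'
from tgt import *
for z in(.006,0):print(relT(gt(.063,z,12.5)))
E
```

```text
clock: 8.9
tcp_pos: [0.5191, -0.1983, 0.0937]
tool_rot: [3.139, -0.218, 1.567]
wrist_force: [-0.6, -0.4, -4.1]
gripper_width: 0.572
finger_force: 40.0
(array([-1.7, -1.2, 15.3]), array([0.12, 0.01, 0.06]))
(array([-3. , -1.2, 21.1]), array([0.12, 0.01, 0.06]))
```

```bash
python3 -m crank '[[[-0.0017,-0.001,0.0075,0,0,0,0.04],[0,0,0.0075,0,0,0,0.04],[0,0,0,0,0,0,0.04]]]'
python3 -m crank '[[[-0.0006,0,0.003,0,0,0,0.04],[-0.0006,0,0.002,0,0,0,0.04],[0,0,0,0,0,0,0.04]]]'
python3 - <<'E'
from tgt import *
for z in(0,-.002):print(relT(gt(.063,z,12.5)))
E
```

```text
clock: 9.2
tcp_pos: [0.5186, -0.1968, 0.0793]
tool_rot: [3.138, -0.217, 1.567]
wrist_force: [-1.1, 0.3, -5.1]
gripper_width: 0.57
finger_force: 40.0
clock: 9.5
tcp_pos: [0.5187, -0.1974, 0.0752]
tool_rot: [3.138, -0.217, 1.567]
wrist_force: [-4.8, -0.1, -1.1]
gripper_width: 0.57
finger_force: 40.0
(array([ 0.1, -0.8,  2.8]), array([0.2 , 0.08, 0.07]))
(array([-0.3, -0.8,  4.8]), array([0.2 , 0.08, 0.07]))
```

```bash
python3 -m crank '[[[0,-0.0012,-0.001,0,0,0,0.04],[0,0,0,0,0,0,0.04]]]'
python3 -m crank '[[[0,0,0.002,0,0,0,0.04],[0,0,0.0015,0,0,0,0.04],[0,0,0,0,0,0,0.04]]]'
python3 - <<'E'
from tgt import *
for z in(0,-.002):print(relT(gt(.063,z,12.5)))
E
```

```text
clock: 9.7
tcp_pos: [0.5184, -0.1979, 0.0767]
tool_rot: [3.135, -0.216, 1.567]
wrist_force: [-2.2, 0.5, -5.1]
gripper_width: 0.571
finger_force: 40.0
clock: 10.0
tcp_pos: [0.5184, -0.1971, 0.073]
tool_rot: [3.135, -0.216, 1.567]
wrist_force: [-0.6, -0.6, -3.8]
gripper_width: 0.568
finger_force: 40.0
(array([ 0.3, -0.5,  0.6]), array([0.33, 0.13, 0.1 ]))
(array([-0.1, -0.5,  2.6]), array([0.33, 0.13, 0.1 ]))
```

```bash
python3 -m crank '[[[0,-0.0005,0.001,0.2,0,0,0.04],[0,0,0,0,0,0,0.04]]]'
python3 -m crank '[[[0,0,0.001,0,0,0,0.04],[0,0,0,0,0,0,0.04]]]'
python3 - <<'E'
from tgt import *
print(relT(gt(.063,0,12.5)),relT(gt(.078,0,12.5)))
E
```

```text
clock: 10.2
tcp_pos: [0.518, -0.1967, 0.0721]
tool_rot: [3.139, -0.216, 1.567]
wrist_force: [0.1, 0.3, -3.5]
gripper_width: 0.572
finger_force: 40.0
clock: 10.4
tcp_pos: [0.518, -0.1966, 0.0714]
tool_rot: [3.139, -0.216, 1.567]
wrist_force: [-0.6, -0.1, -3.1]
gripper_width: 0.573
finger_force: 40.0
(array([ 0.2, -0. , -1.1]), array([0.13, 0.12, 0.1 ])) (array([-14.4,  -0.1,  -4.3]), array([0.13, 0.12, 0.1 ]))
```

```bash
python3 -m crank '[[[-0.004,0,-0.001,0,0,0,0.04],[-0.005,0,-0.0011,0,0,0,0.04],[0,0,0,0,0,0,0.04]]]'
python3 -m crank '[[[-0.003,0,-0.0006,0,0,0,0.04],[-0.0025,0,-0.0005,0,0,0,0.04],[0,0,0,0,0,0,0.04]]]'
python3 - <<'E'
from tgt import *
print(relT(gt(.078,0,12.5)),[relT(gt(.078,0,a)) for a in(10,7.5,5)])
E
```

```text
clock: 10.7
tcp_pos: [0.5172, -0.2058, 0.0706]
tool_rot: [3.141, -0.217, 1.567]
wrist_force: [1.3, 0.1, -6.8]
gripper_width: 0.57
finger_force: 40.0
clock: 11.0
tcp_pos: [0.517, -0.2111, 0.0705]
tool_rot: [3.141, -0.218, 1.567]
wrist_force: [-0.2, 1.8, -7.2]
gripper_width: 0.57
finger_force: 40.0
(array([-0.1,  0.9, -2. ]), array([0.01, 0.03, 0.06])) [(array([1.3, 0.9, 2.4]), array([ 0.01, -2.47,  0.06])), (array([2.4, 0.9, 6.9]), array([ 0.01, -4.97,  0.06])), (array([ 3.4,  0.9, 11.4]), array([ 0.01, -7.47,  0.06]))]
```

```bash
python3 -m crank '[[[0.001,0.0005,0.0018,0,-2,0,0.04],[0.001,0.0,0.0035,0,-2,0,0.04],[0,0,0,0,0,0,0.04]]]'
python3 - <<'E'
from tgt import *
print(sense()["ft_torque"],[relT(gt(.078,0,a)) for a in(8.5,7.5,6.5)])
E
```

```text
clock: 11.3
tcp_pos: [0.5177, -0.2083, 0.0662]
tool_rot: [3.14, -0.144, 1.569]
wrist_force: [-2.0, -1.4, -6.1]
gripper_width: 0.572
finger_force: 40.0
[-0.38421292  0.42294601  0.06353399] [(array([0.2, 0.2, 0.3]), array([0.04, 0.27, 0.19])), (array([0.7, 0.2, 2. ]), array([ 0.04, -0.73,  0.19])), (array([1.3, 0.2, 3.8]), array([ 0.04, -1.73,  0.19]))]
```

```bash
python3 -m crank '[[[0,0,0,0,0,0,0.062],[0,0,0,0,0,0,0.062],[0,0,0,0,0,0,0.062],[0,0,-0.02,0,0,0,0.062],[0,0,-0.035,0,0,0,0.062]]]'
python3 -m crank '[[[0,0,0,0,-4.1,0,0],[0,0,0,0,-4.1,0,0],[0,0,0,0,0,0,0],[0,0,0,0,0,0,0],[0,0,0,0,0,0,0]]]'
python3 - <<'E'
from tgt import *
print(rel([.5177,-.1515,.095],[np.pi,0,np.radians(89.7)]))
s=sense();np.save("s4.npy",s,allow_pickle=True)
cv2.imwrite("pics/w4.png",camera("wrist")[:,:,::-1])
E
```

```text
clock: 11.8
tcp_pos: [0.5169, -0.2155, 0.1196]
tool_rot: [-3.14, -0.149, 1.567]
wrist_force: [0.1, -0.2, -0.0]
gripper_width: 0.658
finger_force: 0.0
clock: 12.3
tcp_pos: [0.5181, -0.2168, 0.1208]
tool_rot: [3.14, -0.004, 1.566]
wrist_force: [-1.1, 0.6, 0.0]
gripper_width: 0.274
finger_force: 0.0
(array([65.2, -0.7, 26.1]), array([ 0.11, -0.25,  0.04]))
```

View pics/w4.png

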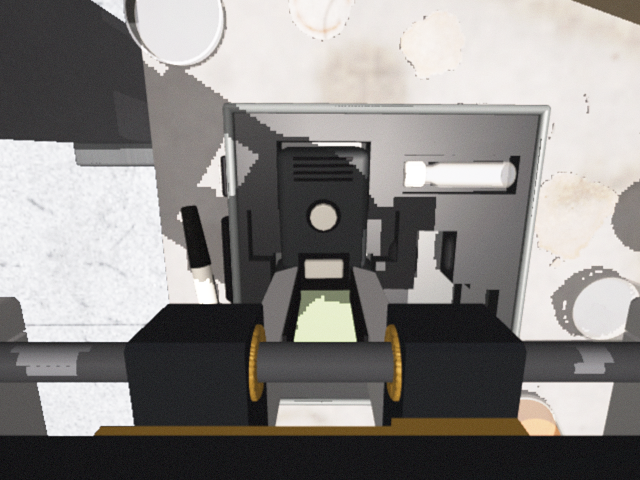

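```bash
python3 - <<'E'
from tgt import *
s=np.load("s4.npy",allow_pickle=True).item();C=cam("wrist",s)
print(ray([(323,165),(323,149),(323,216)],.064,C))
E
python3 -m crank '[[[0.033,-0.0003,0.005,0,0,0,0],[0.032,-0.0004,0.005,0,0,0,0],[0,0,0.010,0,0,0,0],[0,0,0,0,0,0,0]]]'
python3 - <<'E'
from tgt import *
print(rel([.5177,-.1515,.085],[np.pi,0,np.radians(89.7)]))
E
```

```text
[[ 0.51759406 -0.15697594  0.064     ]
 [ 0.51764609 -0.14802896  0.064     ]
 [ 0.51742124 -0.18669156  0.064     ]]
clock: 12.75
tcp_pos: [0.5167, -0.1509, 0.0994]
tool_rot: [-3.141, -0.005, 1.567]
wrist_force: [0.7, 0.1, -0.6]
gripper_width: 0.003
finger_force: 0.0
(array([-0.7,  1. , 14.4]), array([-0.05, -0.28,  0.1 ]))
```

```bash
python3 -m crank '[[[-0.004,0.0008,0.006,0,0,0,0],[0,0,0.004,0,0,0,0],[0,0,0.003,0,0,0,0],[0,0,0,0,0,0,0]]]'
python3 -m crank '[[[0,0,0.003,0,0,0,0],[0,0,0.003,0,0,0,0],[0,0,0,0,0,0,0]]]'
python3 -m crank '[[[0,0,0.003,0,0,0,0],[0,0,0.002,0,0,0,0],[0,0,0,0,0,0,0]]]'
```

```text
clock: 13.15
tcp_pos: [0.5184, -0.1558, 0.0878]
tool_rot: [3.14, -0.004, 1.566]
wrist_force: [0.1, -1.0, -0.1]
gripper_width: 0.001
finger_force: 0.0
clock: 13.45
tcp_pos: [0.5181, -0.1551, 0.0815]
tool_rot: [3.14, -0.004, 1.567]
wrist_force: [0.1, 0.0, 0.7]
gripper_width: 0.006
finger_force: 0.1
clock: 13.75
tcp_pos: [0.5182, -0.155, 0.0765]
tool_rot: [3.14, -0.004, 1.567]
wrist_force: [0.2, -0.7, 0.7]
gripper_width: 0.002
finger_force: 0.1
```

```bash
python3 -m crank '[[[0,0,0.003,0,0,0,0],[0,0,0.002,0,0,0,0],[0,0,0,0,0,0,0]]]'
python3 -m crank '[[[0,0,0.002,0,0,0,0],[0,0,0.001,0,0,0,0],[0,0,0,0,0,0,0]]]'
```

```text
clock: 14.05
tcp_pos: [0.5182, -0.1552, 0.0716]
tool_rot: [3.14, -0.003, 1.567]
wrist_force: [-0.3, 0.1, -0.2]
gripper_width: 0.002
finger_force: 0.0
clock: 14.35
tcp_pos: [0.5184, -0.1552, 0.0688]
tool_rot: [3.14, -0.003, 1.567]
wrist_force: [-0.1, 0.2, 0.8]
gripper_width: 0.006
finger_force: 0.4
```

```bash
python3 -m crank '[[[0,0,0.002,0,0,0,0],[0,0,0.001,0,0,0,0],[0,0,0,0,0,0,0]]]'
python3 - <<'E'
from tgt import *
s=sense();np.save("s5.npy",s,allow_pickle=True)
im=camera("wrist")[:,:,::-1];cv2.imwrite("pics/w5.png",im)
E
```

```text
clock: 14.65
tcp_pos: [0.5186, -0.1553, 0.0681]
tool_rot: [3.141, -0.004, 1.567]
wrist_force: [-7.6, 4.3, 17.5]
gripper_width: 0.006
finger_force: 9.0
```

View pics/w5.png

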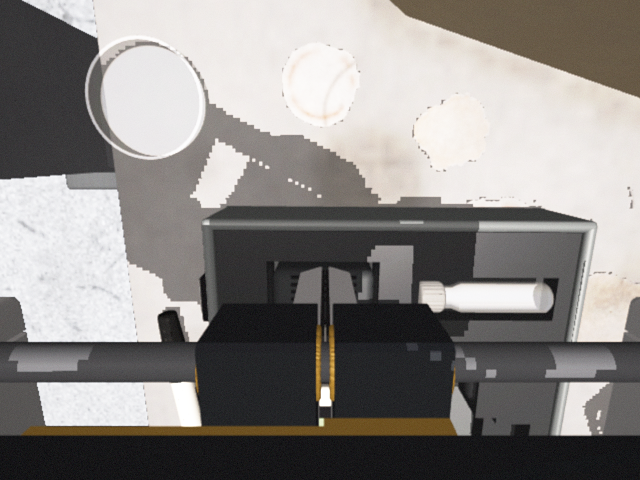

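```bash
python3 -m crank '[[[0,0,0.001,0,0,0,0],[0,0,0.001,0,0,0,0],[0,0,0,0,0,0,0]]]'
python3 -m crank '[[[-0.003,0,-0.04,0,0,0,0],[-0.03,0,-0.045,0,0,0,0],[-0.04,0,-0.03,0,0,0,0],[-0.04,0,0,0,0,0,0],[-0.03,0,0,0,0,0,0]]]'
python3 -m crank '[[[0,0,0,0,0,0,0]]]'
python3 - <<'E'
from tgt import *
s=sense();np.save("s6.npy",s,allow_pickle=True)
im=camera("wrist")[:,:,::-1];cv2.imwrite("pics/w6.png",im)
E
```

```text
clock: 15.0
tcp_pos: [0.5187, -0.1553, 0.068]
tool_rot: [-3.141, -0.004, 1.568]
wrist_force: [-12.6, 6.8, 31.4]
gripper_width: 0.006
finger_force: 15.8
clock: 15.5
tcp_pos: [0.518, -0.2991, 0.1766]
tool_rot: [3.137, -0.001, 1.566]
wrist_force: [0.3, -0.2, -0.2]
gripper_width: 0.006
finger_force: 0.0
clock: 15.6
tcp_pos: [0.5173, -0.2998, 0.1751]
tool_rot: [3.139, -0.002, 1.563]
wrist_force: [1.1, -0.0, 0.9]
gripper_width: 0.007
finger_force: 0.0
```

View pics/w6.png

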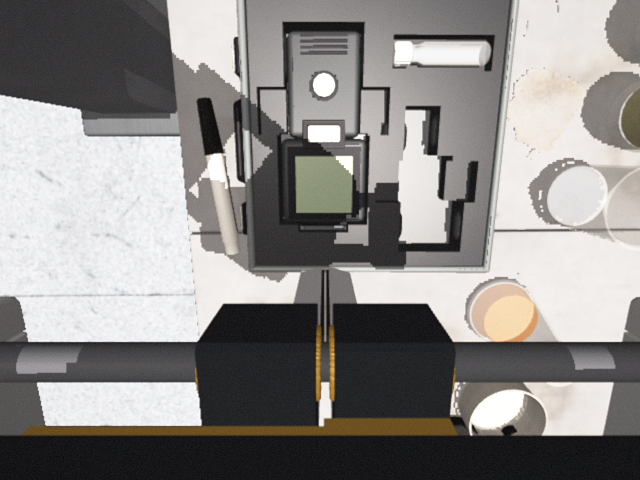

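Run:
```python
from tgt import *
s=np.load("s6.npy",allow_pickle=True).item();C=cam("wrist",s)
g=cv2.cvtColor(cv2.imread("pics/w6.png"),cv2.COLOR_BGR2GRAY)
m=np.zeros_like(g);m[68:145,295:350]=(g>150)[68:145,295:350]
n,l,st,ce=cv2.connectedComponentsWithStats(m)
for i in range(1,n):
    if st[i,4]>60: print(ce[i],st[i],ray(ce[i],.05,C)[0].round(4))
t=ray([(285,34),(360,34),(281,140),(368,138),(283,22),(364,22),(300,230),(347,230)],.046,C);print(t.round(4))
print(np.diff(t[:4:],axis=0)[::2])
```

```text
[321.29959514  98.34997751] [ 295   68   55   65 2223] [ 0.516  -0.1946  0.05  ]
[323.52436195  84.48955916] [313  73  22  24 431] [ 0.5177 -0.1851  0.05  ]
[323.90714286 133.1375    ] [308 125  33  18 560] [ 0.5177 -0.219   0.05  ]
[[ 0.4906 -0.1507  0.046 ]
 [ 0.544  -0.1511  0.046 ]
 [ 0.4851 -0.2235  0.046 ]
 [ 0.551  -0.2226  0.046 ]
 [ 0.4894 -0.1429  0.046 ]
 [ 0.5467 -0.1434  0.046 ]
 [ 0.4979 -0.2933  0.046 ]
 [ 0.5356 -0.2936  0.046 ]]
[[ 5.34133256e-02 -3.93707638e-04  5.55111512e-17]
 [ 6.59022848e-02  9.37153400e-04  0.00000000e+00]]
```

Run:
```python
from tgt import *
S=cam("scene");T=cam("top")
print("base",ray([(213,322),(297,288)],0,S).round(3))
for z in(.2,.25,.3,.35):print(z,ray([(252,268),(145,235)],z,T).round(3)[:,:2].tolist(), proj(ray([(252,268),(145,235)],z,T),S).round(0).tolist())
print("bottle",ray([(178,355)],0,S).round(3))
im=cv2.imread("pics/top0.png");hsv=cv2.cvtColor(im,cv2.COLOR_BGR2HSV)
g=cv2.cvtColor(im,cv2.COLOR_BGR2GRAY)
m=np.zeros_like(g);m[285:318,160:216]=(g>175)[285:318,160:216]
n,l,st,ce=cv2.connectedComponentsWithStats(m)
i=1+st[1:,4].argmax();print(st[i],ce[i])
c,_=cv2.findContours((l==i).astype(np.uint8),cv2.RETR_EXTERNAL,cv2.CHAIN_APPROX_SIMPLE)
r=cv2.minAreaRect(c[0]);print(r,ray(cv2.boxPoints(r),.028,T).round(4))
```

```text
base [[0.627 0.21  0.   ]
 [0.536 0.012 0.   ]]
0.2 [[0.523, -0.001], [0.601, 0.262]] [[303.0, 212.0], [192.0, 257.0]]
0.25 [[0.519, -0.007], [0.594, 0.244]] [[305.0, 191.0], [198.0, 230.0]]
0.3 [[0.515, -0.013], [0.586, 0.225]] [[308.0, 168.0], [205.0, 202.0]]
0.35 [[0.511, -0.019], [0.579, 0.207]] [[311.0, 145.0], [212.0, 173.0]]
bottle [[0.619 0.322 0.   ]]
[194 295  13  15 135] [199.86666667 301.85925926]
((199.7547149658203, 301.8585205078125), (9.889959335327148, 13.59869384765625), 15.945395469665527) [[0.4266 0.1806 0.028 ]
 [0.4627 0.1718 0.028 ]
 [0.4554 0.1451 0.028 ]
 [0.4193 0.154  0.028 ]]
```

```bash
python3 -m crank '[[[0.03,-0.03,-0.005,0,0,0,0.06],[0.03,-0.03,-0.005,0,0,0,0.07],[0.035,-0.03,-0.005,0,0,0,0.094],[0.035,-0.025,-0.005,0,0,0,0.094],[0.045,-0.015,-0.005,0,0,0,0.094]]]'
python3 -m crank '[[[0.045,0,0,0,0,0,0.094],[0.045,0,0,0,0,0,0.094],[0.045,0,0,0,0,0,0.094],[0.045,0.01,0,0,0,6.5,0.094],[0.045,0.02,0,0,0,6.5,0.094]]]'
python3 -c "
from tgt import *
print(rel([.43,.115,.2],[np.pi,0,np.radians(76)]))"
```

```text
clock: 16.15
tcp_pos: [0.3864, -0.1189, 0.1996]
tool_rot: [3.141, -0.004, 1.566]
wrist_force: [0.6, -0.0, 0.3]
gripper_width: 0.396
finger_force: 0.0
clock: 16.65
tcp_pos: [0.4213, 0.1007, 0.201]
tool_rot: [3.14, -0.004, 1.347]
wrist_force: [0.7, -1.0, 0.6]
gripper_width: 0.821
finger_force: 0.0
(array([15.9,  5.3,  1. ]), array([ 0.08, -0.21,  1.17]))
```

```bash
python3 -m crank '[[[0.015,0.005,0,0,0,1.2,0.094],[0,0,0,0,0,0,0.094]]]'
python3 - <<'E'
from tgt import *
s=sense();np.save("s7.npy",s,allow_pickle=True)
im=camera("wrist")[:,:,::-1];cv2.imwrite("pics/w7.png",im);C=cam("wrist",s)
print(s["tcp_pos"],s["tool_rot"])
g=cv2.cvtColor(im,cv2.COLOR_BGR2GRAY)
print(proj([[.443,.195,.028],[.455,.25,.028],[.44,.14,.028]],C))
E
```

```text
clock: 16.85
tcp_pos: [0.4304, 0.1137, 0.2007]
tool_rot: [-3.141, -0.004, 1.334]
wrist_force: [0.4, -1.1, -0.5]
gripper_width: 0.98
finger_force: 0.0
[0.43042323 0.11372202 0.20071398] [-3.14109888 -0.00357831  1.33367474]
[[316.84770194 135.12101775]
 [314.99987007  65.19558742]
 [328.21624045 197.31435849]]
```

View pics/w7.png

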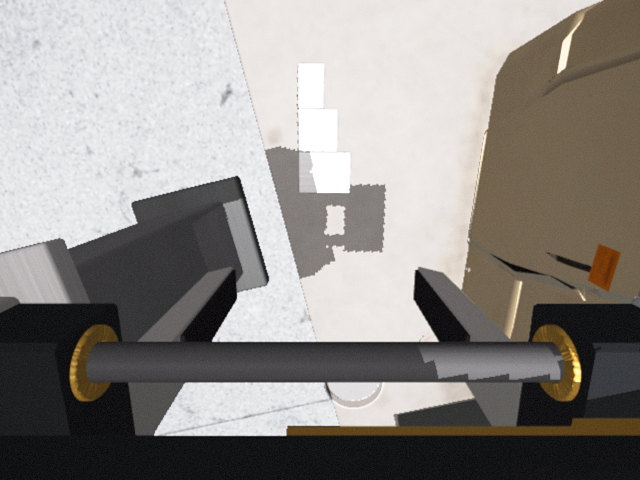

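Run:
```python
from tgt import *
g=cv2.cvtColor(cv2.imread("pics/w7.png"),cv2.COLOR_BGR2GRAY).astype(int)
for r in(75,100,125,145):print(r,g[r,292:345:1].tolist())
for c in(310,):print(c,g[55:70,c].tolist())
for c in(305,325,340):print(c,g[185:200,c].tolist())
for r in(160,180):print(r,g[r,293:306].tolist(),g[r,344:358].tolist())
```

```text
75 [234, 235, 233, 232, 234, 235, 250, 255, 255, 255, 255, 255, 255, 255, 255, 255, 255, 255, 255, 255, 255, 255, 255, 255, 255, 255, 255, 255, 255, 255, 255, 253, 229, 227, 233, 233, 233, 232, 235, 234, 232, 233, 232, 234, 232, 233, 233, 234, 234, 233, 233, 233, 232]
100 [237, 235, 236, 236, 235, 218, 243, 255, 255, 255, 255, 255, 255, 255, 255, 255, 255, 255, 255, 255, 255, 255, 255, 255, 255, 255, 255, 255, 255, 255, 255, 244, 228, 235, 236, 236, 235, 237, 235, 236, 236, 236, 235, 234, 235, 234, 237, 236, 236, 235, 235, 236, 235]
125 [236, 234, 234, 235, 235, 178, 189, 255, 255, 255, 255, 255, 255, 255, 255, 255, 255, 255, 255, 255, 255, 255, 255, 255, 255, 255, 255, 255, 255, 255, 255, 255, 255, 255, 255, 255, 255, 255, 255, 255, 255, 255, 255, 255, 255, 241, 226, 231, 233, 234, 234, 233, 233]
145 [236, 236, 234, 235, 236, 235, 224, 255, 255, 255, 255, 255, 255, 255, 255, 255, 255, 255, 255, 255, 255, 255, 255, 255, 255, 255, 255, 255, 255, 255, 255, 255, 255, 255, 255, 255, 255, 255, 255, 255, 255, 255, 255, 255, 254, 244, 235, 236, 234, 235, 235, 234, 235]
310 [233, 232, 232, 231, 231, 232, 232, 225, 246, 255, 255, 255, 255, 255, 255]
305 [201, 199, 202, 201, 199, 194, 193, 169, 130, 131, 123, 126, 128, 134, 131]
325 [255, 255, 255, 255, 255, 255, 255, 255, 154, 126, 132, 130, 128, 133, 135]
340 [255, 255, 255, 255, 255, 255, 255, 255, 146, 127, 130, 129, 132, 131, 131]
160 [129, 132, 128, 127, 131, 139, 186, 206, 211, 208, 207, 211, 208] [255, 255, 255, 255, 255, 255, 242, 232, 235, 235, 235, 236, 235, 237]
180 [130, 129, 131, 132, 131, 124, 172, 199, 199, 200, 205, 201, 199] [255, 255, 255, 255, 255, 250, 236, 235, 236, 234, 235, 234, 233, 234]
```

Run:
```python
from tgt import *
s=np.load("s7.npy",allow_pickle=True).item();C=cam("wrist",s)
b=ray([(297.7,75),(298.2,100),(298.5,145),(298.8,160),(299,180)],.028,C)[:,:2]
v=cv2.fitLine(b.astype(np.float32),cv2.DIST_L2,0,.01,.01).ravel();d=v[:2]*(-1 if v[1]>0 else 1)
print("yaw",np.degrees(np.arctan2(d[1],d[0])))
n=np.array([-d[1],d[0]])  # block +y
q=v[2:]
def uv(px):
    w=ray(px,.028,C)[0][:2]-q;return w@d,w@n
print(uv((310,62.9)),uv((325,192.7)),uv((349.9,160)),uv((349.4,180)),uv((337,125)),uv((323.4,75)))
u0=uv((310,62.9))[0];u1=uv((325,192.7))[0]
off=np.mean([0+.023, uv((349.6,170))[1]-.023, uv((337,125))[1]-.011])
o=q+d*(u0+u1)/2+n*off
print("len",u1-u0,"origin",o)
yaw=np.degrees(np.arctan2(d[1],d[0]))
grip=o-n*.006
print("grip",grip,rel([*grip,.1],[np.pi,0,np.radians(yaw+180)]))
```

```text
yaw -103.8425
(np.float64(-0.056229933134498894), np.float64(0.010319724463551965)) (np.float64(0.05176843052651784), np.float64(0.023316534202377195)) (np.float64(0.02284876763307583), np.float64(0.04519831134014829)) (np.float64(0.04034175515211952), np.float64(0.04509850893700088)) (np.float64(-0.006712404580610743), np.float64(0.033445156423480484)) (np.float64(-0.04688870787018335), np.float64(0.02153696551613392))
len 0.10799836366101673 origin [0.45029337 0.19735144]
grip [0.44446762 0.19878696] (array([ 86.9,  -6.4, 100.9]), array([-0.04, -0.18,  0.18]))
```

```bash
python3 -m crank '[[[0.029,-0.002,0.033,0,0,0,0.08],[0.029,-0.002,0.033,0,0,0,0.07],[0.029,-0.002,0.034,0,0,0.2,0.06],[0,0,0,0,0,0,0.06],[0,0,0,0,0,0,0.06]]]'
python3 -c "
from tgt import *
print(rel([.44447,.1988,.034],[np.pi,0,np.radians(76.16)]))"
```

```text
clock: 17.4
tcp_pos: [0.4454, 0.1968, 0.1012]
tool_rot: [-3.141, -0.003, 1.325]
wrist_force: [-0.9, 0.5, 0.5]
gripper_width: 0.644
finger_force: 0.0
(array([ 1.6, -1.3, 67.2]), array([-0.05, -0.15, -0.22]))
```

```bash
python3 -m crank '[[[0.0016,-0.0013,0.035,0,0,-0.2,0.06],[0,0,0.034,0,0,0,0.06],[0,0,0,0,0,0,0.06],[0,0,0,0,0,0,0.02],[0,0,0,0,0,0,0.02]]]' 40
python3 -m crank '[[[0,0,0,0,0,0,0.02],[0,0,0,0,0,0,0.02],[0,0,0,0,0,0,0.02]]]'
python3 -c "
from tgt import *
s=sense();print(s['tcp_pos'],np.degrees(s['tool_rot']),s['gripper_width']*94)"
```

```text
clock: 17.9
tcp_pos: [0.4477, 0.1995, 0.0355]
tool_rot: [3.136, -0.006, 1.328]
wrist_force: [-0.1, 0.5, -0.1]
gripper_width: 0.502
finger_force: 0.0
clock: 18.2
tcp_pos: [0.4459, 0.2, 0.0343]
tool_rot: [3.141, -0.004, 1.328]
wrist_force: [-5.0, 0.1, 9.4]
gripper_width: 0.358
finger_force: 40.0
[0.44585159 0.19995775 0.03433484] [179.95054072  -0.24269451  76.1049551 ] 33.62727999116096
```

```bash
cat >> tgt.py <<'E'
BP=[.603,-.256,.018]; GB=[-.0015,-.006,.0343]
def bt(z,dx=0,dy=0,pitch=0): return target(BP,GY,(dx,z),dy,pitch,GB,np.zeros(3))
E
python3 - <<'E'
from tgt import *
s=np.load("s6.npy",allow_pickle=True).item();C=cam("wrist",s)
print(ray([(405,107),(440,107),(400,249),(450,249),(463,200),(463,249)],.046,C).round(4))
g=cv2.cvtColor(cv2.imread("pics/w6.png"),cv2.COLOR_BGR2GRAY).astype(int)
for c in(415,425):print(c,g[98:116,c].tolist())
for r in(125,):print(r,g[r,396:446].tolist())
for r in(205,225):print(r,g[r,394:406].tolist(),g[r,440:470].tolist())
for c in(410,430,445):print(c,g[238:262,c].tolist())
E
python3 -m crank '[[[0,0,-0.03,0,0,0,0.02],[0,0,-0.045,0,0,0,0.02],[0,0,-0.045,0,0,0,0.02],[-0.03,0,-0.04,0,0,0,0.02],[-0.04,-0.015,0,0,0,0,0.02]]]'
python3 -c "
from tgt import *
print(rel([.385,0,.2]))"
```

```text
[[ 0.5781 -0.2005  0.046 ]
 [ 0.6041 -0.2007  0.046 ]
 [ 0.5786 -0.3097  0.046 ]
 [ 0.6193 -0.31    0.046 ]
 [ 0.6267 -0.2702  0.046 ]
 [ 0.6298 -0.3101  0.046 ]]
415 [162, 164, 165, 165, 165, 164, 165, 138, 58, 22, 23, 86, 190, 236, 235, 234, 233, 233]
425 [156, 159, 160, 159, 163, 158, 160, 138, 56, 23, 19, 42, 109, 163, 163, 162, 162, 164]
125 [179, 178, 178, 182, 178, 176, 175, 182, 136, 112, 217, 239, 236, 236, 235, 235, 236, 235, 235, 234, 233, 233, 234, 234, 235, 237, 167, 100, 93, 93, 94, 99, 89, 54, 28, 38, 46, 52, 60, 63, 45, 36, 36, 114, 150, 160, 158, 159, 155, 154]
205 [53, 53, 52, 50, 49, 54, 142, 222, 235, 235, 234, 234] [225, 225, 222, 223, 222, 223, 224, 223, 153, 92, 85, 61, 31, 21, 29, 27, 27, 22, 19, 26, 25, 24, 27, 40, 115, 140, 132, 131, 136, 134]
225 [48, 42, 50, 48, 48, 43, 37, 82, 208, 232, 230, 229] [217, 217, 219, 219, 147, 86, 85, 88, 85, 80, 46, 26, 27, 35, 39, 49, 54, 57, 60, 63, 43, 34, 95, 127, 132, 130, 127, 131, 127, 125]
410 [226, 223, 225, 226, 213, 146, 41, 28, 30, 27, 25, 28, 35, 87, 144, 147, 139, 142, 138, 147, 140, 137, 139, 138]
430 [218, 217, 217, 220, 187, 82, 32, 22, 27, 24, 26, 30, 26, 70, 122, 137, 138, 132, 134, 135, 134, 132, 132, 130]
445 [214, 213, 212, 191, 128, 73, 29, 27, 29, 25, 26, 29, 29, 59, 113, 130, 126, 129, 129, 127, 126, 123, 121, 128]
clock: 18.7
tcp_pos: [0.4183, 0.1347, 0.1994]
tool_rot: [3.127, -0.008, 1.331]
wrist_force: [1.4, -1.5, -2.9]
gripper_width: 0.356
finger_force: 40.0
(array([-138.7,   -0.3,   -1.6]), array([0., 0., 0.]))
```

```bash
python3 - <<'E'
from tgt import *
s=np.load("s6.npy",allow_pickle=True).item();C=cam("wrist",s)
print(ray([(404,125),(439,125),(420,105.7),(430,251.2),(463.7,205),(461.7,225),(400,205),(401,225)],.046,C).round(4))
E
python3 -m crank '[[[-0.045,0,0,0,0,0,0.02],[-0.045,0,0,0,0,0,0.02],[-0.045,0,0,0,0,0,0.02],[-0.04,0.018,0,0,0,0,0.02],[-0.04,0.025,0,0,0,0,0.02]]]'
python3 -c "
from tgt import *
print(relT(bt(.10)))"
```

```text
[[ 0.5779 -0.2133  0.046 ]
 [ 0.6042 -0.2135  0.046 ]
 [ 0.5892 -0.1997  0.046 ]
 [ 0.6031 -0.3117  0.046 ]
 [ 0.6276 -0.2742  0.046 ]
 [ 0.6272 -0.2902  0.046 ]
 [ 0.5772 -0.2737  0.046 ]
 [ 0.5787 -0.2898  0.046 ]]
clock: 19.2
tcp_pos: [0.403, -0.0856, 0.1915]
tool_rot: [3.14, -0.004, 1.328]
wrist_force: [0.9, -0.7, -3.4]
gripper_width: 0.356
finger_force: 40.0
(array([-117.5,  228.8,   39.2]), array([  0.13,  -0.2 , -13.6 ]))
```

```bash
sed -i 's/BP=\[.603,-.256,/BP=[.6028,-.2557,/' tgt.py
python3 -m crank '[[[-0.04,0.005,0,0,0,0,0.02],[-0.03,0.036,0,0,0,0,0.02],[-0.02,0.042,0,0,0,0,0.02],[-0.015,0.044,0,0,0,0,0.02],[-0.012,0.046,0,0,0,0,0.02]]]'
python3 -m crank '[[[0,0.046,0,0,0,0,0.02],[0,0.008,0,0,0,-6.8,0.02],[0,0,0,0,0,-6.8,0.02],[0,0,0,0,0,0,0.02],[0,0,0,0,0,0,0.02]]]'
python3 -c "
from tgt import *
print(sense()['clock'],relT(bt(.06)))"
```

```text
clock: 19.7
tcp_pos: [0.5445, -0.2407, 0.1906]
tool_rot: [-3.141, -0.004, 1.327]
wrist_force: [-0.3, 0.1, -2.7]
gripper_width: 0.356
finger_force: 40.0
clock: 20.2
tcp_pos: [0.5958, -0.252, 0.1909]
tool_rot: [3.141, -0.004, 1.563]
wrist_force: [0.5, -0.3, -3.5]
gripper_width: 0.355
finger_force: 40.0
20.2 (array([-2.5,  0.9, 78.6]), array([ 0.04, -0.23, -0.12]))
```

```bash
python3 -m crank '[[[-0.0025,0.001,0.04,0,-0.2,0,0.02],[0,0,0.038,0,0,0,0.02],[0,0,0,0,0,0,0.02],[0,0,0,0,0,0,0.02]]]'
python3 -c "
from tgt import *
print(sense()['clock'],relT(bt(.032)),relT(bt(.02)))"
```

```text
clock: 20.6
tcp_pos: [0.597, -0.2545, 0.1135]
tool_rot: [3.141, -0.001, 1.565]
wrist_force: [0.4, -0.7, -2.6]
gripper_width: 0.357
finger_force: 40.0
20.6 (array([ 0.3, -0.2, 29.2]), array([ 0.05, -0.04, -0.05])) (array([ 0.3, -0.2, 41.2]), array([ 0.05, -0.04, -0.05]))
```

```bash
python3 -m crank '[[[0.0003,-0.0002,0.015,0,0,0,0.02],[0,0,0.014,0,0,0,0.02],[0,0,0,0,0,0,0.02]]]'
python3 -m crank '[[[0,0,0.003,0,0,0,0.02],[0,0,0.003,0,0,0,0.02],[0,0,0,0,0,0,0.02]]]'
python3 -m crank '[[[0,0,0.002,0,0,0,0.02],[0,0,0.002,0,0,0,0.02],[0,0,0,0,0,0,0.02]]]'
python3 -c "
from tgt import *
print(sense()['clock'],relT(bt(.02)))"
```

```text
clock: 20.9
tcp_pos: [0.5961, -0.2536, 0.0824]
tool_rot: [-3.14, -0.002, 1.566]
wrist_force: [-1.4, -0.2, -4.5]
gripper_width: 0.357
finger_force: 40.0
clock: 21.2
tcp_pos: [0.5973, -0.2544, 0.0783]
tool_rot: [3.14, -0.0, 1.566]
wrist_force: [0.6, -0.5, -3.8]
gripper_width: 0.359
finger_force: 40.0
clock: 21.5
tcp_pos: [0.5974, -0.2547, 0.075]
tool_rot: [3.14, 0.001, 1.566]
wrist_force: [-2.9, 0.0, 0.3]
gripper_width: 0.357
finger_force: 40.0
21.5 (array([ 0.5, -0.6,  2.7]), array([0.09, 0.03, 0.02]))
```

```bash
python3 -m crank '[[[0.0003,-0.0006,0.002,0,0,0,0.02],[0,0,0.001,0,0,0,0.02],[0,0,0,0,0,0,0.02]]]' 60
python3 -m crank '[[[0,0,0.002,0,0,0,0.02],[0,0,0.001,0,0,0,0.02],[0,0,0,0,0,0,0.02]]]'
python3 -m crank '[[[0,0,0.002,0,0,0,0.02],[0,0,0.001,0,0,0,0.02],[0,0,0,0,0,0,0.02]]]'
python3 -c "
from tgt import *
print(sense()['clock'],relT(bt(.02)))"
```

```text
clock: 21.8
tcp_pos: [0.5971, -0.2547, 0.0723]
tool_rot: [3.139, 0.001, 1.566]
wrist_force: [-3.7, -0.3, 5.1]
gripper_width: 0.357
finger_force: 60.0
clock: 22.1
tcp_pos: [0.5969, -0.2545, 0.0686]
tool_rot: [3.139, 0.001, 1.566]
wrist_force: [-4.1, -1.8, 2.8]
gripper_width: 0.356
finger_force: 60.0
clock: 22.4
tcp_pos: [0.5968, -0.2542, 0.0651]
tool_rot: [3.14, 0.0, 1.566]
wrist_force: [-2.3, -1.0, 2.1]
gripper_width: 0.357
finger_force: 60.0
22.4 (array([ 0. ,  0.1, -7.2]), array([0.11, 0.01, 0.01]))
```

```bash
python3 -m crank '[[[0,-0.0002,0.002,0,0,0,0.02],[0,0,0.002,0,0,0,0.02],[0,0,0,0,0,0,0.02]]]'
python3 -m crank '[[[0,0,0.002,0,0,0,0.02],[0,0,0.001,0,0,0,0.02],[0,0,0,0,0,0,0.02]]]'
python3 -m crank '[[[0,0,0.001,0,0,0,0.02],[0,0,0.001,0,0,0,0.02],[0,0,0,0,0,0,0.02]]]'
python3 -c "
from tgt import *
print(sense()['clock'],relT(bt(.0)))"
```

```text
clock: 22.7
tcp_pos: [0.5966, -0.254, 0.061]
tool_rot: [3.14, -0.0, 1.566]
wrist_force: [-1.1, -0.8, 1.4]
gripper_width: 0.354
finger_force: 60.0
clock: 23.0
tcp_pos: [0.5966, -0.2539, 0.0581]
tool_rot: [3.14, -0.0, 1.566]
wrist_force: [-0.1, -1.3, 0.8]
gripper_width: 0.353
finger_force: 60.0
clock: 23.3
tcp_pos: [0.5966, -0.254, 0.0562]
tool_rot: [3.14, -0.0, 1.566]
wrist_force: [-0.3, 0.1, 2.9]
gripper_width: 0.355
finger_force: 60.0
23.3 (array([-0.2,  0.2,  3.9]), array([ 0.1 , -0.01,  0.01]))
```

```bash
python3 -m crank '[[[0,0,0,0,0,0,0.044],[0,0,0,0,0,0,0.044],[0,0,0,0,0,0,0.044],[0,0,-0.025,0,0,0,0.044],[0,0,-0.02,0,0,0,0]]]'
python3 -m crank '[[[0.015,-0.003,0,0,0,0,0],[0.02,-0.003,0,0,0,0,0],[0,0,0,0,0,0,0],[0,0,0,0,0,0,0]]]'
python3 -c "
from tgt import *
print(sense()['clock'],rel([.5908,-.2157,.07],[np.pi,0,np.radians(89.7)]))"
```

```text
clock: 23.8
tcp_pos: [0.5961, -0.2539, 0.1014]
tool_rot: [3.141, -0.001, 1.566]
wrist_force: [-0.7, -1.6, -0.6]
gripper_width: 0.416
finger_force: 0.0
clock: 24.2
tcp_pos: [0.5898, -0.2175, 0.0998]
tool_rot: [-3.141, -0.001, 1.567]
wrist_force: [-1.0, -0.3, 0.2]
gripper_width: 0.082
finger_force: 0.0
24.2 (array([ 1.8,  1. , 29.8]), array([-0.03, -0.07,  0.1 ]))
```

```bash
python3 -m crank '[[[0.0018,0.001,0.015,0,0,0,0],[0,0,0.008,0,0,0,0],[0,0,0.003,0,0,0,0],[0,0,0,0,0,0,0]]]'
python3 -m crank '[[[0,0,0.002,0,0,0,0],[0,0,0.0015,0,0,0,0],[0,0,0,0,0,0,0]]]'
python3 -m crank '[[[0,0,0.0015,0,0,0,0],[0,0,0.001,0,0,0,0],[0,0,0,0,0,0,0]]]'
```

```text
clock: 24.6
tcp_pos: [0.591, -0.2172, 0.0739]
tool_rot: [-3.141, -0.001, 1.565]
wrist_force: [-0.1, -0.2, -0.5]
gripper_width: 0.005
finger_force: 0.0
clock: 24.9
tcp_pos: [0.5918, -0.2175, 0.072]
tool_rot: [3.14, 0.0, 1.566]
wrist_force: [0.6, 0.4, -0.1]
gripper_width: 0.005
finger_force: 0.0
clock: 25.2
tcp_pos: [0.5919, -0.2173, 0.0696]
tool_rot: [3.139, 0.0, 1.566]
wrist_force: [-0.0, 0.5, 2.7]
gripper_width: 0.004
finger_force: 1.0
```

```bash
python3 -m crank '[[[0,0,0.0015,0,0,0,0],[0,0,0.001,0,0,0,0],[0,0,0,0,0,0,0]]]'
python3 -m crank '[[[0,0,0.0015,0,0,0,0],[0,0,0.001,0,0,0,0],[0,0,0,0,0,0,0]]]'
python3 -m crank '[[[0,0,-0.015,0,0,0,0],[0,0,0,0,0,0,0],[-0.035,0.005,0,0,0,0,0],[-0.043,0.006,0,0,0,0,0],[0,0,0,0,0,0,0]]]'
python3 -c "
from tgt import *
print(sense()['clock'],rel([.6028,-.2957,.07],[np.pi,0,np.radians(89.7)]))"
```

```text
clock: 25.5
tcp_pos: [0.5922, -0.218, 0.0683]
tool_rot: [3.139, 0.002, 1.566]
wrist_force: [-3.5, 0.9, 7.9]
gripper_width: 0.003
finger_force: 3.9
clock: 25.8
tcp_pos: [0.5923, -0.2181, 0.0681]
tool_rot: [3.14, 0.001, 1.566]
wrist_force: [-9.5, 3.4, 21.6]
gripper_width: 0.007
finger_force: 10.5
clock: 26.3
tcp_pos: [0.6025, -0.2997, 0.0792]
tool_rot: [3.138, 0.002, 1.562]
wrist_force: [-0.3, 0.3, -0.1]
gripper_width: 0.006
finger_force: 0.0
26.3 (array([4. , 0.2, 9.2]), array([ 0.18,  0.12, -0.21]))
```

```bash
python3 -m crank '[[[0.004,0,0.005,0,0,0,0],[0,0,0.003,0,0,0,0],[0,0,0.001,0,0,0,0],[0,0,0,0,0,0,0]]]'
python3 -m crank '[[[0,0,0.0015,0,0,0,0],[0,0,0.001,0,0,0,0],[0,0,0,0,0,0,0]]]'
python3 -m crank '[[[0,0,0.0015,0,0,0,0],[0,0,0.001,0,0,0,0],[0,0,0,0,0,0,0]]]'
```

```text
clock: 26.7
tcp_pos: [0.6021, -0.29, 0.0697]
tool_rot: [3.141, -0.001, 1.567]
wrist_force: [0.7, -0.3, 0.0]
gripper_width: 0.007
finger_force: 0.0
clock: 27.0
tcp_pos: [0.6025, -0.2911, 0.0683]
tool_rot: [3.14, -0.0, 1.566]
wrist_force: [-1.1, 0.8, 2.0]
gripper_width: 0.002
finger_force: 1.3
clock: 27.3
tcp_pos: [0.6026, -0.2912, 0.0682]
tool_rot: [3.141, -0.001, 1.566]
wrist_force: [-6.1, 4.6, 15.0]
gripper_width: 0.008
finger_force: 7.6
```

```bash
python3 -m crank '[[[0,0,0.001,0,0,0,0],[0,0,0,0,0,0,0],[0,0,-0.012,0,0,0,0],[0.036,-0.005,0,0,0,0,0],[0.037,-0.007,0,0,0,0,0]]]'
python3 -m crank '[[[0,0,0.005,0,0,0,0],[0,0,0.003,0,0,0,0],[0,0,0,0,0,0,0]]]'
python3 -c "
from tgt import *
print(sense()['clock'],rel([.5905,-.2157,.068],[np.pi,0,np.radians(89.7)]))"
```

```text
clock: 27.8
tcp_pos: [0.5912, -0.2187, 0.0772]
tool_rot: [3.138, 0.001, 1.564]
wrist_force: [-1.0, -0.2, -0.7]
gripper_width: 0.004
finger_force: 0.0
clock: 28.1
tcp_pos: [0.5911, -0.219, 0.0685]
tool_rot: [3.139, 0.0, 1.565]
wrist_force: [-2.0, 0.3, -0.5]
gripper_width: 0.002
finger_force: 0.0
28.1 (array([ 3.3, -0.6,  0.5]), array([ 0.13,  0.02, -0.01]))
```

```bash
python3 -m crank '[[[0,0,0.0015,0,0,0,0],[0,0,0.0012,0,0,0,0],[0,0,0,0,0,0,0]]]'
python3 -m crank '[[[0,0,-0.022,0,0,0,0],[-0.029,-0.037,0,0,0,0,0],[-0.029,-0.037,0,0,0,0,0],[0,0,0.012,0,0,0,0],[0,0,0,0,0,0,0]]]'
python3 -c "
from tgt import *
print(sense()['clock'],rel([.5177,-.277,.068],[np.pi,0,np.radians(89.7)]))"
```

```text
clock: 28.4
tcp_pos: [0.5913, -0.2194, 0.0682]
tool_rot: [3.14, -0.0, 1.565]
wrist_force: [-5.9, 4.7, 14.7]
gripper_width: 0.006
finger_force: 7.5
clock: 28.9
tcp_pos: [0.5151, -0.2767, 0.074]
tool_rot: [-3.142, -0.002, 1.563]
wrist_force: [-0.1, 0.9, -0.2]
gripper_width: 0.007
finger_force: 0.0
28.9 (array([-0.3,  2.6,  6. ]), array([-0.  , -0.09, -0.16]))
```

```bash
python3 -m crank '[[[0,0.002,0.003,0,0,0,0],[0,0,0.002,0,0,0,0],[0,0,0,0,0,0,0]]]'
python3 -m crank '[[[0,0,0.0015,0,0,0,0],[0,0,0.001,0,0,0,0],[0,0,0,0,0,0,0]]]'
python3 -m crank '[[[0,0,0.001,0,0,0,0],[0,0,0.001,0,0,0,0],[0,0,0,0,0,0,0]]]'
```

```text
clock: 29.2
tcp_pos: [0.5191, -0.2753, 0.0702]
tool_rot: [3.14, -0.0, 1.567]
wrist_force: [0.4, -0.1, 1.0]
gripper_width: 0.004
finger_force: 0.0
clock: 29.5
tcp_pos: [0.5188, -0.2758, 0.0683]
tool_rot: [3.139, 0.0, 1.566]
wrist_force: [1.2, 1.8, 1.1]
gripper_width: 0.006
finger_force: 0.7
clock: 29.8
tcp_pos: [0.5189, -0.2759, 0.0682]
tool_rot: [3.14, -0.001, 1.566]
wrist_force: [-4.3, 4.4, 13.6]
gripper_width: 0.004
finger_force: 6.8
```

```bash
python3 -m crank '[[[0,0,-0.03,0,0,0,0],[0,0,-0.045,0,0,0,0],[0,0,-0.045,0,0,0,0],[0,0,0,0,0,0,0],[0,0,0,0,0,0,0]]]'
python3 - <<'E'
from h import *
print(close_job())
E
```

```text
clock: 30.3
tcp_pos: [0.5187, -0.2763, 0.1873]
tool_rot: [3.138, 0.002, 1.566]
wrist_force: [-0.3, 0.5, 0.6]
gripper_width: 0.005
finger_force: 0.0
the job is handed in; nothing more can be done
None
```

I pressed both keys in order, pressed the gauge and the check block in flush with the foam, and handed in at 30.3 s; the hand-in returned no verdict, and I viewed 11 pictures, one over the limit of 10.

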